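# Bolt the crocus tray into its carrier

### The arm

A 7-joint arm with a two-finger parallel gripper is mounted at the origin on the work surface. World frame = base frame: x ahead of the robot, y to its left, z up, the work surface at z = 0. Lengths are in m, angles in rad, forces in N, time in s.
With the tool pointing down it reaches from about 0.425 to 0.975 m from the base axis. Payload 16.7 kg.
Tool frame: the origin (TCP) lies at the very end of the fingers, on their centre line; the grasp point (between the pads) lies 19 mm behind it (robot.grip_point_offset is the distance from the TCP to the grasp point, in m); z points along the fingers, y is the line along which they close (so a half turn about z gives the same grasp; the last joint's range is limited). The gripper opens to 85 mm and grips with 20 to 120 N. Pads are 22 mm wide; open, the fingers measure 114 mm over their backs; the gripper's body (76 mm by 85 mm) begins 54 mm behind the grasp point. The pads swing forward as they close: fully open they stand 13 mm farther back than shut.
Start: joints at [-1.488, 0.426, 0.074, 1.606, -0.034, 1.111, -0.067], TCP at [0.156, 0.657, 0.231] pointing down, gripper open.
Joint ranges: [-2.85, 2.85], [-0.5, 2.14], [-1.23, 1.37], [0.21, 2.46], [-1.02, 4.16], [0.16, 2.05], [-2.73, 2.73]. Speed limits (rad/s): [1.89, 1.89, 2.39, 2.39, 3.01, 3.01, 3.01].

### API

Orientations are given as [roll, pitch, yaw] about the fixed x, y, z axes, in that order (R = Rz(yaw) Ry(pitch) Rx(roll)).
In Python, from station import robot gives the robot as it stands. The module is installed in compiled form; this text tells all that it offers.
- The arm moves only by the tool apply_moves, never from a script. Its argument "deltas" is text: rows parted by semicolons, each of 7 numbers parted by spaces: the shift along the tool's x, y, z in units of 25 mm (1.0 is 25 mm), then the turn, a rotation vector about the tool's x, y, z in rad, then the closure, from -1 (fully open) to 1 (shut). In form: x y z ax ay az jaw; .... A call has 1 to 12 rows; each row shifts and turns the commanded pose from where the row before left it, along the tool's axes as they then stand; what a row does not reach is not made up. A row lasts 1/8 s, in which the tool goes at most 62.5 mm and 10.7 degrees, less where a joint would pass 70% of its speed; a pose out of reach is approached as far as the arm can. A call is refused whole if a number of a shift passes 1 or a number of a turn 0.188, either way. A call with a gripper value outside its range is refused whole. The fingers move at their own pace and stop on an object; the grip force is fixed at half the most. Time passes only in rows, so rows that do not move let the fingers close. It gives the time, the measured TCP pose, the force, the opening and the grip force at its end, in the units of the state.
- robot.get_obs(): the state, without advancing time (a new reading comes with each control period).
- robot.camera(name): name is "scene" or "top" or "wrist"; returns a dict with "img" (384x512x3 uint8, red, green, blue), "fx", "fy", "cx", "cy" (pixels), "R" (3x3) and "t" (3): a world point X has camera coordinates R X + t. Camera axes: x right, y down, z forward; pixel columns grow to the right and rows downward; lengths in m; the calibration is good to about 2 mm. A picture is of the moment at which its call begins. There is no depth.
- robot.sign_off(): hands the job in; it is judged then, once.
Trained networks look in a picture, given as the dict that the camera call returned (one of the last four; its "shot" number tells which), for a name from the list of things; names that differ only in an ending like _2 or _b are one class to them, and where a whole thing is asked for, a point or a joint stands for the part that bears it (a point fixed in the world has none). Each returns a list of dicts, best first, with "p" (0 to 1); they miss things now and then, are a little off and sometimes report something else, mostly with a low value. They report only what shows in the picture. A call takes as long as a camera call.
- robot.spot_in(name, picture): "centre" ([column, row] in pixels, amid what is visible of it).
- robot.outline_of(name, picture): "pixels" (384x512 bool, what is visible of it) and "centre" ([column, row] in pixels, amid what is visible of it).
- robot.place_of(name, picture): "centre" ([column, row] in pixels: a listed point, or the origin of a listed thing).
The state is a dict: "t": time; "joint_pos": joint angles; "joint_vel": joint speeds; "joint_efforts": joint torques, N m; "tcp_pos": TCP position; "orientation": TCP orientation; "wrist_force": force on the tool from outside, world axes, zero at the start; "ft_torque": the same for the moment, N m; "width": finger opening in m; "grasp_force": force on a finger pad.
Only numpy, scipy, OpenCV 4.12 (cv2) and the standard library are available. Lean on these libraries where they do the work, as an engineer would, in place of code of your own. Each camera call takes 0.05 s, during which the arm holds its last target. There are 200 camera calls.

### The job

The slide bolt on the black crocus-tray carrier is still drawn back. Press the yellow spring catch bar down with one fingertip and, keeping it down for the whole slide, gently push the bolt's blue lug with the other fingertip until the bolt is fully home in its brass keeper; only then let go, so that the catch springs up and locks the bolt. Only press and push: pinch and lift nothing, and leave the tray and all other things where they stand.

Things in the scene. Friction and masses are not known exactly. Their poses are not given: they have to be found in the camera images.
- carrier: black steel carrier fixed on the bench, deck 330 (x) by 360 mm (y), top at 12 mm; origin on the bench, 95 mm from the near edge, mid y. x: from lock to tray; y: the way the bolt slides home; z up; yaw varies. The bolt lies on x = 0, the catch bar on x = -50 mm. Parts under the fingers (rod, guides, toothed strip) are at most 40 mm high; brass keeper at y = 133 mm, 43 mm high
- lug (a point): on the blue upright lug of the bolt: the middle of the top edge of its rear face, 78 mm above the bench; push this face towards the carrier's +y. The lug measures 24 mm along x and 12 mm along y (it reaches from this point to y + 12 mm), and rises from 32 to 78 mm above the bench. It moves with the bolt
- bolt (a joint): travel of the bolt (m) along the carrier's +y: 0 to 0.003 at the start (drawn back), 0.060 fully home on its end stop. Friction about 2.5 N, no spring. A pin on the catch engages teeth (14 mm pitch) on the bolt: with the catch pressed less than about 5 mm the bolt is blocked after 4 mm; let up half-way, the pin drops between the next teeth; at 0.056 to 0.060 it springs up and locks
- bar_top (a point): centre of the top face of the yellow catch bar, 60 mm above the bench when up; the bar is 24 mm along the carrier's x and 130 mm along its y, flat and level, so a fingertip can slide along it while it presses. The point moves down with the bar
- catch (a joint): how far the catch bar is pressed straight down (m): 0 up (sprung), 0.010 fully down on its stop (top then 50 mm above the bench). Spring force about 1.3 N at the start, 4.7 N fully down; press it well down: the bolt is free from about 0.005
- tray: the red plastic tray of purple crocuses standing in the carrier, 155 x 300 mm and 50 mm high, flowers up to 110 mm above its underside; origin under its centre. Stays where it is
- corm: a brown flower corm, 34 mm wide, 37 mm high, on the carrier's near right corner; origin under its centre. A bystander
- beaker: a small white beaker, 44 mm wide, 50 mm high, on the carrier's near left corner; origin under its centre. A bystander
- bowl: an aluminium bowl, 120 mm wide, 55 mm high; origin under its centre. A bystander
- sprayer: a green bottle, 64 mm wide, 160 mm high; origin under its centre. A bystander
- jar: an amber jar with a black cap, 60 mm wide, 80 mm high; origin under its centre. A bystander
- pot: a terracotta pot with one crocus, 76 mm wide, 65 mm high (flower to 95 mm); origin under its centre. A bystander

How it is judged:
By the outcome, as a careful person would: the job done as asked, in the order asked, and still so for the second after the job is handed in, with the robot touching nothing.
It also fails if it takes over 35 s, if anything falls off the work surface, if the arm or the gripper's body presses on something with over 40 N, if the wrist force passes 120 N, or if a joint passes its speed limit or range.

## Working session

There is one attempt and no reset: what is moved stays moved. The work goes in short steps, Python scripts to look and compute and a tool call to move; the robot and the scene stay as the last step left them, time stands still between calls to the robot, and variables do not carry over. Pictures are saved under pics/ and viewed, at most 10 in all, crops included, and the job is handed in when it is done.

Besides the shell and the picture viewer there is one more tool, called as name(argument=value, ...), one argument or row to a line, values as JSON. apply_moves: Moves the arm, as the interface text tells. Its arguments: {"type":"object","properties":{"deltas":{"type":"string"}},"required":["deltas"]}

```bash
mkdir -p pics; cat > h.py <<'E'
import numpy as np, cv2
from station import robot
def ray(p,uv):
    d=np.array([(uv[0]-p['cx'])/p['fx'],(uv[1]-p['cy'])/p['fy'],1.])
    R=np.array(p['R']);t=np.array(p['t'])
    return -R.T@t, R.T@d
def atz(p,uv,z):
    c,d=ray(p,uv); return c+d*(z-c[2])/d[2]
def tri(rs):
    A=np.zeros((3,3));b=np.zeros(3)
    for c,d in rs:
        d=d/np.linalg.norm(d);P=np.eye(3)-np.outer(d,d);A+=P;b+=P@c
    return np.linalg.solve(A,b)
E
python3 - <<'E'
from h import *
np.set_printoptions(precision=4,suppress=True)
P={n:robot.camera(n) for n in("scene","top","wrist")}
cv2.imwrite('pics/a.png',np.hstack([cv2.resize(P[n]['img'][:,:,::-1],(400,300)) for n in("scene","top")]))
cv2.imwrite('pics/t.png',cv2.resize(P['top']['img'][:,:,::-1],(800,600)))
for th in("lug","bar_top","carrier","tray","corm","beaker","bowl","sprayer","jar","pot"):
    rs=[]
    for n in P:
        r=robot.place_of(th,P[n])
        if r: print(th,n,np.round(r[0]['centre'],1),round(r[0]['p'],2)); 
        if r and r[0]['p']>.4: rs.append(ray(P[n],r[0]['centre']))
    if len(rs)>1: print('   ->',tri(rs))
print(robot.get_obs())
E
```

```text
lug scene [244.5 173.5] 0.79
lug top [229.6 209.1] 0.77
   -> [0.4806 0.0507 0.0694]
bar_top scene [240.7 163.6] 0.78
bar_top top [216.6 223.8] 0.57
   -> [0.4389 0.0845 0.0544]
carrier scene [254.3 184.4] 0.91
carrier top [220.8 205.3] 0.82
   -> [ 0.4967  0.0818 -0.0136]
tray scene [277.3 213.3] 0.63
tray top [235.9 158.9] 0.74
   -> [ 0.6325  0.0381 -0.0069]
corm scene [206.1 187.4] 0.65
corm top [263.4 242. ] 0.69
   -> [ 0.3921 -0.0446  0.0162]
beaker scene [272.4 152.8] 0.53
beaker top [165.4 213.3] 0.52
   -> [ 0.4653  0.2371 -0.013 ]
bowl top [ 98.2 243.3] 0.88
sprayer scene [120.7 298.5] 0.56
sprayer top [413.  224.8] 0.98
   -> [ 0.4485 -0.4841 -0.0121]
jar scene [329.3 124.9] 0.78
pot scene [157.9 323. ] 0.83
pot top [409.5 177.7] 0.57
   -> [ 0.5881 -0.4701  0.0001]
{'t': 1.65, 'joint_pos': array([-1.4875,  0.4261,  0.0739,  1.606 , -0.0341,  1.1108, -0.0671]), 'joint_vel': array([-0.0004, -0.0012, -0.0007,  0.0004,  0.0025, -0.0008,  0.0003]), 'joint_efforts': array([  0.0008, -94.9531,   3.7574, -46.3872,   0.0191,   0.0027,
        -0.    ]), 'tcp_pos': array([0.1557, 0.6568, 0.2313]), 'orientation': array([-3.1415, -0.    ,  2.9088]), 'wrist_force': array([-0.2996,  0.3126,  0.1097]), 'ft_torque': array([-0.0181, -0.0033, -0.012 ]), 'grasp_force': 0.0, 'width': 0.08499372773908255}
```

View pics/t.png

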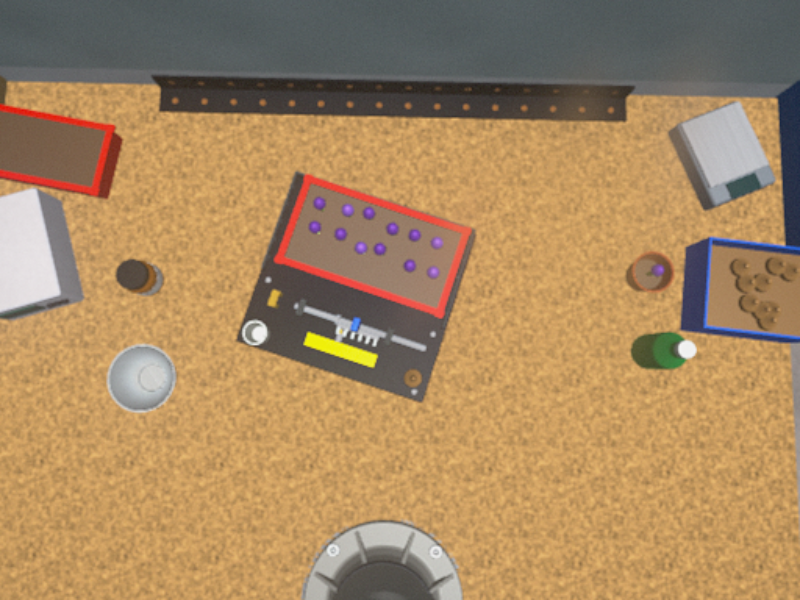

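View pics/a.png

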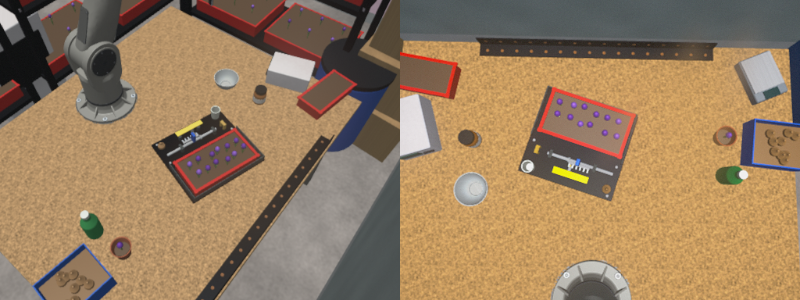

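The top view shows the carrier rotated about -0.28 rad. The blue lug is at (355,325), the yellow bar at (340,350), and the keeper is to the left at (274,298). I'll turn the tool so its y lies along the carrier's x, preset the jaw, and move to a viewing pose.

apply_moves(
  deltas="0 0 0 0 0 0.18 0.18;0 0 0 0 0 0.18 0.18;0 0 0 0 0 0.18 0.18;0 0 0 0 0 0.18 0.18;0 0 0 0 0 0.18 0.18;0 0 0 0 0 0.18 0.18;0 0 0 0 0 0.18 0.18;0 0 0 0 0 0.18 0.18;0 0 0 0 0 0.18 0.18",
)

```text
t: 2.78
tcp_pos: [0.1557, 0.6568, 0.2314]
orientation: [-3.141, -0.0, 1.283]
wrist_force: [0.8, -0.2, 0.1]
width: 0.0348
grasp_force: 0.0
```

apply_moves(
  deltas="-0.97 0.93 0 0 0 0 0.18;-0.97 0.93 0 0 0 0 0.18;-0.97 0.93 0 0 0 0 0.18;-0.97 0.93 0 0 0 0 0.18;-0.97 0.93 0 0 0 0 0.18;-0.97 0.93 0 0 0 0 0.18;-0.97 0.93 0 0 0 0 0.18;-0.97 0.93 0 0 0 0 0.18;-0.97 0.93 0 0 0 0 0.18;-0.97 0.93 0 0 0 0 0.18",
)

```text
t: 4.03
tcp_pos: [0.312, 0.3582, 0.2315]
orientation: [-3.141, -0.0, 1.289]
wrist_force: [0.7, 0.9, 0.3]
width: 0.0351
grasp_force: 0.0
```

apply_moves(
  deltas="-0.97 0.93 0 0 0 0 0.18;-0.97 0.93 0 0 0 0 0.18;-0.97 0.93 0 0 0 0 0.18;-0.97 0.93 0 0 0 0 0.18;-0.97 0.93 0 0 0 0 0.18;-0.97 0.93 0 0 0 0 0.18;-0.97 0.93 0 0 0 0 0.18;-0.97 0.93 0 0 0 0 0.18;-0.97 0.93 0 0 0 0 0.18;-0.97 0.93 0 0 0 0 0.18",
)

```text
t: 5.28
tcp_pos: [0.4678, 0.0606, 0.2316]
orientation: [3.141, -0.001, 1.289]
wrist_force: [0.6, 0.4, -0.5]
width: 0.035
grasp_force: 0.0
```

```bash
cat > m.py <<'E'
from h import *
import sys
np.set_printoptions(precision=4,suppress=True)
p=robot.camera("wrist"); n=sys.argv[1]
cv2.imwrite(f'pics/{n}.png',cv2.resize(p['img'][:,:,::-1],(800,600)))
R=np.array(p['R']);t=np.array(p['t']);print('cam',-R.T@t,R[2])
for th,z in(("lug",.078),("bar_top",.06)):
    for r in robot.place_of(th,p)[:2]: print(th,np.round(r['centre'],1),round(r['p'],2),atz(p,r['centre'],z))
hsv=cv2.cvtColor(p['img'],cv2.COLOR_RGB2HSV)
m=cv2.inRange(hsv,(22,120,80),(35,255,255)); 
c=max(cv2.findContours(m,0,2)[0],key=cv2.contourArea)
ct=cv2.boxPoints(cv2.minAreaRect(c)); print('bar px',ct.round(1).tolist()); print(np.array([atz(p,u,.06) for u in ct]))
m=cv2.inRange(hsv,(100,120,60),(125,255,255)); 
c=max(cv2.findContours(m,0,2)[0],key=cv2.contourArea); print('lug box',cv2.boundingRect(c))
for ti in(robot.get_obs(),): print(ti['tcp_pos'],ti['wrist_force'])
E
python3 m.py w1
```

```text
cam [0.4874 0.1273 0.3744] [-0.0756 -0.2653 -0.9612]
lug [271.8 183.2] 0.79 [0.4823 0.0497 0.078 ]
bar_top [223.4 161.2] 0.89 [0.4391 0.0825 0.06  ]
bar_top [268.2 142.5] 0.43 [0.49   0.0882 0.06  ]
bar px [[213.0, 96.0], [237.0, 96.0], [237.0, 217.0], [213.0, 217.0]]
[[0.4493 0.148  0.06  ]
 [0.4724 0.1414 0.06  ]
 [0.4344 0.0182 0.06  ]
 [0.4087 0.0257 0.06  ]]
lug box (262, 169, 24, 12)
[0.4679 0.0601 0.2314] [-1.116   0.8749  0.2323]
```

View pics/w1.png

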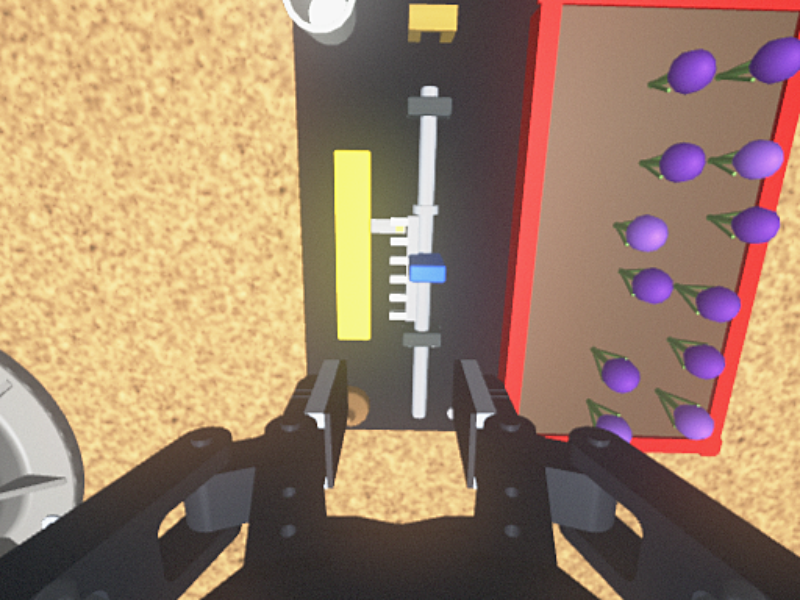

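The wrist view shows the lug's rear edge at about (425,282), the bar at (335–371, 150–340), and both fingertips behind the lug near rows 362–410. The carrier yaw comes out near -0.31, so I'll turn -0.027, widen the jaw a little, and descend to about 0.12.

apply_moves(
  deltas="0 0 0 0 0 0.027 0.06;-0.93 -0.33 0 0 0 0 0.06;0 0 0.89 0 0 0 0.06;0 0 0.89 0 0 0 0.06;0 0 0.89 0 0 0 0.06;0 0 0.89 0 0 0 0.06;0 0 0.89 0 0 0 0.06;0 0 0 0 0 0 0.06",
)

```text
t: 6.42
tcp_pos: [0.4514, 0.0422, 0.1192]
orientation: [-3.14, 0.002, 1.262]
wrist_force: [0.6, 0.0, 0.4]
width: 0.04
grasp_force: 0.0
```

```bash
python3 m.py w2
```

```text
cam [0.4732 0.1087 0.2618] [-0.0856 -0.265  -0.9604]
lug [300.4 189.5] 0.81 [0.4844 0.0508 0.078 ]
bar_top [222. 154.] 0.76 [0.4416 0.0853 0.06  ]
bar px [[199.8000030517578, 53.099998474121094], [238.89999389648438, 52.099998474121094], [244.10000610351562, 251.0], [205.0, 252.10000610351562]]
[[0.4494 0.1485 0.06  ]
 [0.4726 0.1417 0.06  ]
 [0.4331 0.012  0.06  ]
 [0.4051 0.02   0.06  ]]
lug box (281, 159, 38, 29)
[0.4528 0.0422 0.1208] [-0.716   1.1506 -0.0329]
```

View pics/w2.png

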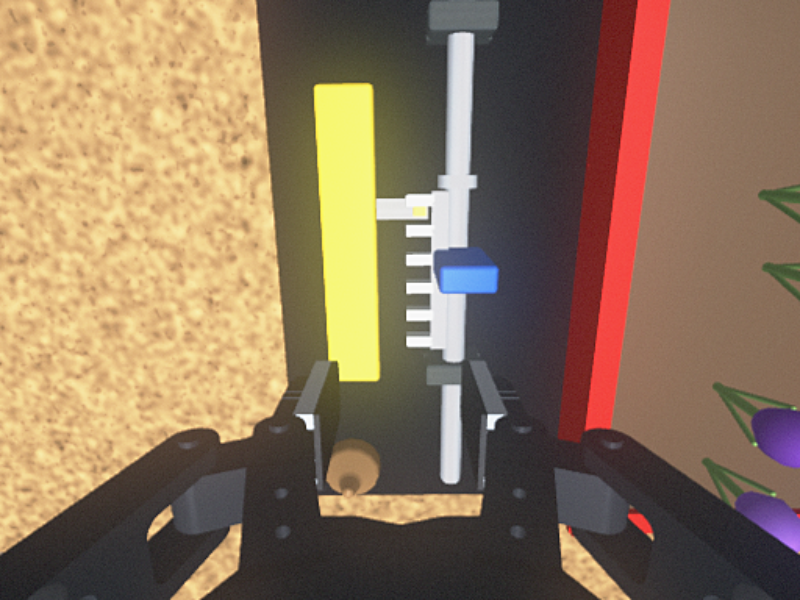

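Alignment is good: the lug gap is about 7 mm, and I need +2 mm in tool y. Descending to just above the bar.

apply_moves(
  deltas="0 0.08 0.73 0 0 0 0.06;0 0 0.73 0 0 0 0.06;0 0 0.7 0 0 0 0.06;0 0 0 0 0 0 0.06",
)

```text
t: 7.08
tcp_pos: [0.4543, 0.0414, 0.0662]
orientation: [-3.141, 0.0, 1.262]
wrist_force: [0.9, -0.3, 0.8]
width: 0.0402
grasp_force: 0.0
```

apply_moves(
  deltas="0 0 0.16 0 0 0 0.06;0 0 0.16 0 0 0 0.06;0 0 0 0 0 0 0.06",
)

```text
t: 7.45
tcp_pos: [0.4546, 0.0414, 0.0582]
orientation: [3.141, -0.0, 1.262]
wrist_force: [0.7, -0.2, 1.4]
width: 0.0404
grasp_force: 0.7
```

apply_moves(
  deltas="0 0 0.12 0 0 0 0.06;0 0 0 0 0 0 0.06;0 0 0 0 0 0 0.06",
)

```text
t: 7.82
tcp_pos: [0.4545, 0.0413, 0.0552]
orientation: [3.141, -0.0, 1.262]
wrist_force: [0.8, 1.3, 3.6]
width: 0.0405
grasp_force: 1.2
```

apply_moves(
  deltas="0 0 0.12 0 0 0 0.06;0 0 0 0 0 0 0.06;0 0 0 0 0 0 0.06",
)

```text
t: 8.2
tcp_pos: [0.4545, 0.0413, 0.0521]
orientation: [3.141, -0.0, 1.262]
wrist_force: [0.9, 1.9, 2.9]
width: 0.0403
grasp_force: 1.8
```

```bash
python3 m.py w3
```

```text
cam [0.4759 0.1076 0.1949] [-0.0832 -0.2637 -0.961 ]
lug [310.5 233.2] 0.58 [0.4823 0.0511 0.078 ]
bar_top [201.3 175.6] 0.77 [0.4427 0.0856 0.06  ]
bar px [[166.6999969482422, 30.299999237060547], [223.5, 25.700000762939453], [245.10000610351562, 291.79998779296875], [188.3000030517578, 296.3999938964844]]
[[0.4506 0.1463 0.06  ]
 [0.4731 0.1409 0.06  ]
 [0.4426 0.0209 0.06  ]
 [0.4136 0.0273 0.06  ]]
lug box (284, 179, 60, 51)
[0.4544 0.0413 0.0521] [2.4259 1.5599 3.9102]
```

View pics/w3.png

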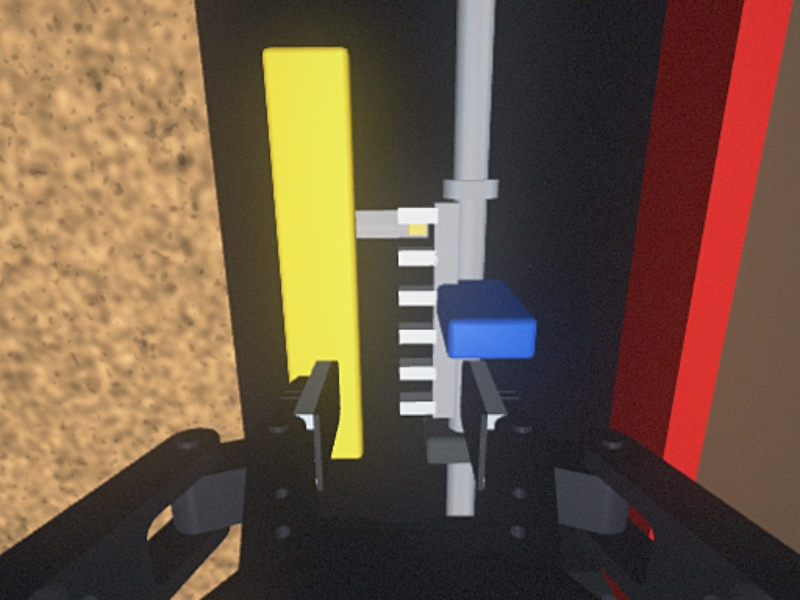

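The bar is being pressed (force about 3–4 N), and the right fingertip stands behind the lug, overlapping its face. I'll press to nearly full depth, then slide slowly.

apply_moves(
  deltas="0 0 0.07 0 0 0 0.06;0 0 0 0 0 0 0.06;0 0 0 0 0 0 0.06",
)

```text
t: 8.72
tcp_pos: [0.4544, 0.0413, 0.0503]
orientation: [3.142, -0.0, 1.262]
wrist_force: [2.1, 1.5, 4.6]
width: 0.0402
grasp_force: 2.1
```

apply_moves(
  deltas="0.08 0 0 0 0 0 0.06;0.08 0 0 0 0 0 0.06;0.08 0 0 0 0 0 0.06;0.08 0 0 0 0 0 0.06;0.08 0 0 0 0 0 0.06;0.08 0 0 0 0 0 0.06;0 0 0 0 0 0 0.06",
)

```text
t: 9.6
tcp_pos: [0.4579, 0.0527, 0.0503]
orientation: [-3.141, 0.0, 1.262]
wrist_force: [-1.5, -2.9, 4.9]
width: 0.0399
grasp_force: 2.7
```

Pushing with about 3 N and the bar still down. Continuing.

apply_moves(
  deltas="0.08 0 0 0 0 0 0.06;0.08 0 0 0 0 0 0.06;0.08 0 0 0 0 0 0.06;0.08 0 0 0 0 0 0.06;0.08 0 0 0 0 0 0.06;0.08 0 0 0 0 0 0.06;0.08 0 0 0 0 0 0.06;0.08 0 0 0 0 0 0.06;0.08 0 0 0 0 0 0.06;0.08 0 0 0 0 0 0.06",
)

```text
t: 10.85
tcp_pos: [0.4637, 0.0715, 0.0502]
orientation: [-3.141, 0.001, 1.262]
wrist_force: [-3.4, -5.0, 4.8]
width: 0.0401
grasp_force: 3.4
```

```bash
python3 m.py w4
```

```text
cam [0.4853 0.1378 0.1929] [-0.0841 -0.264  -0.9608]
lug [313.1 251.1] 0.74 [0.4904 0.074  0.078 ]
bar_top [208.  237.2] 0.6 [0.4448 0.0866 0.06  ]
bar px [[162.89999389648438, 106.69999694824219], [226.60000610351562, 104.5], [234.39999389648438, 330.8999938964844], [170.8000030517578, 333.20001220703125]]
[[0.4474 0.1493 0.06  ]
 [0.4736 0.1419 0.06  ]
 [0.4394 0.0313 0.06  ]
 [0.4066 0.0403 0.06  ]]
lug box (285, 195, 59, 56)
[0.4638 0.0718 0.0502] [-2.1947 -3.4189  4.3738]
```

View pics/w4.png

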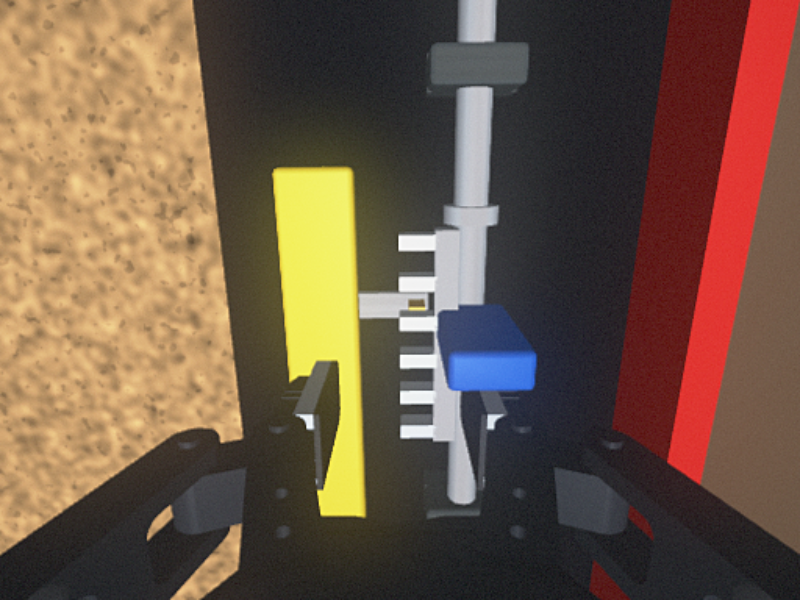

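The bolt has moved about 24 mm with the pin clear and the bar down at z = 0.050. Continuing.

apply_moves(
  deltas="0.08 0 0 0 0 0 0.06;0.08 0 0 0 0 0 0.06;0.08 0 0 0 0 0 0.06;0.08 0 0 0 0 0 0.06;0.08 0 0 0 0 0 0.06;0.08 0 0 0 0 0 0.06;0.08 0 0 0 0 0 0.06;0.08 0 0 0 0 0 0.06;0.08 0 0 0 0 0 0.06;0.08 0 0 0 0 0 0.06;0.08 0 0 0 0 0 0.06;0.08 0 0 0 0 0 0.06",
)

```text
t: 12.5
tcp_pos: [0.4709, 0.0944, 0.0502]
orientation: [-3.141, 0.001, 1.261]
wrist_force: [-3.2, -4.0, 5.1]
width: 0.0406
grasp_force: 3.4
```

apply_moves(
  deltas="0.08 0 0 0 0 0 0.06;0.08 0 0 0 0 0 0.06;0.08 0 0 0 0 0 0.06;0 0 0 0 0 0 0.06",
)

```text
t: 13.0
tcp_pos: [0.4728, 0.1003, 0.0502]
orientation: [-3.141, 0.0, 1.262]
wrist_force: [-3.0, -3.1, 3.2]
width: 0.0401
grasp_force: 2.7
```

apply_moves(
  deltas="0.04 0 0 0 0 0 0.06;0.04 0 0 0 0 0 0.06;0.04 0 0 0 0 0 0.06;0 0 0 0 0 0 0.06",
)

```text
t: 13.5
tcp_pos: [0.4737, 0.1031, 0.0502]
orientation: [-3.141, 0.0, 1.262]
wrist_force: [-3.6, -4.5, 3.8]
width: 0.04
grasp_force: 3.0
```

apply_moves(
  deltas="0.04 0 0 0 0 0 0.06;0.04 0 0 0 0 0 0.06;0 0 0 0 0 0 0.06",
)

```text
t: 13.88
tcp_pos: [0.4744, 0.105, 0.0502]
orientation: [-3.141, 0.0, 1.262]
wrist_force: [-3.2, -4.3, 3.6]
width: 0.0402
grasp_force: 3.0
```

Not at the stop yet; going on in 1 mm steps.

apply_moves(
  deltas="0.04 0 0 0 0 0 0.06;0 0 0 0 0 0 0.06",
)

```text
t: 14.12
tcp_pos: [0.4747, 0.1059, 0.0502]
orientation: [-3.141, 0.0, 1.262]
wrist_force: [-2.9, -4.4, 3.2]
width: 0.04
grasp_force: 3.0
```

apply_moves(
  deltas="0.04 0 0 0 0 0 0.06;0 0 0 0 0 0 0.06",
)

```text
t: 14.38
tcp_pos: [0.4749, 0.1067, 0.0502]
orientation: [-3.141, 0.001, 1.261]
wrist_force: [-3.1, -5.2, 5.5]
width: 0.0403
grasp_force: 3.8
```

```bash
python3 m.py w5
```

```text
cam [0.4965 0.173  0.1929] [-0.0841 -0.2641 -0.9608]
lug [311.7 252.2] 0.96 [0.5009 0.1089 0.078 ]
bar_top [210.  300.7] 0.93 [0.4447 0.0881 0.06  ]
bar px [[179.39999389648438, 183.1999969482422], [228.10000610351562, 181.3000030517578], [234.10000610351562, 331.0], [185.39999389648438, 332.8999938964844]]
[[0.4529 0.151  0.06  ]
 [0.4744 0.1451 0.06  ]
 [0.4504 0.0666 0.06  ]
 [0.4253 0.0733 0.06  ]]
lug box (284, 195, 59, 56)
[0.4749 0.1067 0.0502] [-3.3473 -4.1807  4.4643]
```

View pics/w5.png

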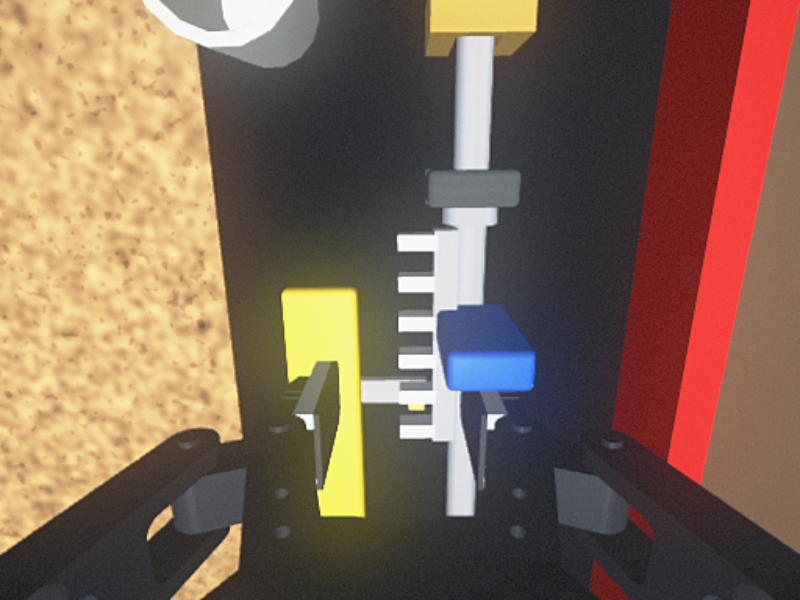

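The rod tip is in the brass keeper (480,45) and the collar is at the guide (470,212), so the bolt is at or very near the stop. I'll nudge until the force rises.

apply_moves(
  deltas="0.04 0 0 0 0 0 0.06;0 0 0 0 0 0 0.06",
)

```text
t: 14.78
tcp_pos: [0.4749, 0.1068, 0.0502]
orientation: [-3.141, 0.001, 1.261]
wrist_force: [-5.1, -9.3, 7.5]
width: 0.04
grasp_force: 6.4
```

apply_moves(
  deltas="0.04 0 0 0 0 0 0.06;0 0 0 0 0 0 0.06",
)

```text
t: 15.02
tcp_pos: [0.475, 0.1069, 0.0501]
orientation: [-3.14, 0.002, 1.26]
wrist_force: [-7.6, -15.6, 10.2]
width: 0.0402
grasp_force: 9.2
```

Stop reached: the force climbs with no motion. I'll ease back 3 mm with the bar still down, then lift clear.

apply_moves(
  deltas="-0.08 0 0 0 0 0 0.06;-0.08 0 0 0 0 0 0.06;0 0 0 0 0 0 0.06;0 0 -0.12 0 0 0 0.06;0 0 -0.2 0 0 0 0.06;0 0 -0.3 0 0 0 0.06;0 0 -0.8 0 0 0 0.06;0 0 -0.9 0 0 0 0.06;0 0 -0.9 0 0 0 0.06;0 0 -0.9 0 0 0 0.06;-0.9 0 -0.5 0 0 0 0.06;0 0 0 0 0 0 0.06",
)

```text
t: 16.52
tcp_pos: [0.4677, 0.0826, 0.1667]
orientation: [3.141, -0.001, 1.26]
wrist_force: [-0.1, -0.1, -0.9]
width: 0.04
grasp_force: 0.0
```

```bash
python3 m.py w6; python3 - <<'E'
from h import *
P=[robot.camera(n) for n in("scene","top")]
for th in("lug","bar_top","beaker","corm","tray"):
    rs=[ray(p,robot.place_of(th,p)[0]['centre']) for p in P if robot.place_of(th,p)]
    if len(rs)>1: print(th,tri(rs))
E
```

```text
cam [0.4892 0.1486 0.3096] [-0.0831 -0.2624 -0.9614]
lug [286.2 151.3] 0.96 [0.5016 0.1092 0.078 ]
bar_top [228.1 198.5] 0.61 [0.4428 0.0821 0.06  ]
bar px [[204.0, 121.0], [242.0, 121.0], [242.0, 264.0], [204.0, 264.0]]
[[0.4459 0.1502 0.06  ]
 [0.4753 0.1408 0.06  ]
 [0.4341 0.0179 0.06  ]
 [0.4005 0.0288 0.06  ]]
lug box (272, 136, 31, 16)
[0.4678 0.084  0.1657] [ 0.2134 -0.4181  0.2672]
bar_top [0.44089272 0.08101062 0.05161517]
beaker [ 0.56837435 -0.18177172  0.55747807]
corm [ 0.39226022 -0.04613202  0.0272077 ]
tray [ 0.62828867  0.03687465 -0.00070215]
```

View pics/w6.png

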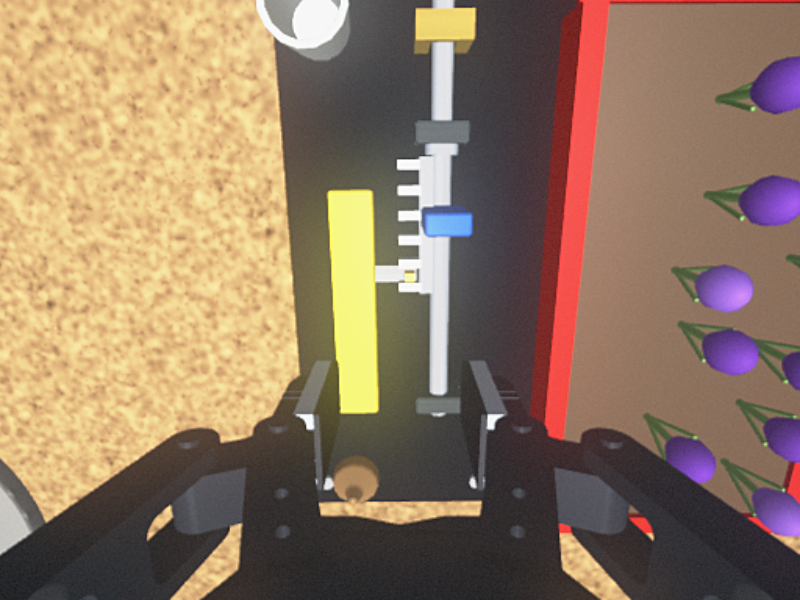

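The bolt rod runs through the keeper, the collar is against the guide, and the pin at (410,276) is raised between the last teeth. The beaker, corm and tray look undisturbed, and the robot is clear of everything.

```bash
python3 -c "
from station import robot
print(robot.sign_off())"
```

```text
the job is handed in; nothing more can be done
None
```

The bolt was pushed fully home to its end stop with the catch bar held down throughout; after release the camera shows the catch pin up between the last teeth and nothing else looking disturbed, and the job was handed in at about 17 s with the robot clear (no verdict was returned).

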